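# Key the strainer lid of a pool pump onto its pin and press it home

### The job

The lid of the pool pump's strainer pot is lying on top of its locating pin, turned the wrong way. With a fingertip, push the lid round by its ribs until the notch in its rim is over the steel pin, then press the lid down fully home on the pot and move clear. Do not lift the lid, and leave the other things on the bench where they are.

Things in the scene. Friction and masses are not known exactly. Their poses are not given: they have to be found in the camera images.
- pump: black pool pump fixed on the bench: a round strainer pot, then the outlet and a grey motor in a row. Origin on the bench under the pot's centre; pump +y runs to the motor (end 405 mm off), -y to the inlet pipe (164 mm). The pot's flange is 164 mm across, top face 186 mm above the bench. Outlet collar 103 to 177 mm along +y, 208 mm high; terminal box on the motor 202 mm high
- pin_top (a point): top of the locating pin: an upright domed steel pin, 14 mm across, in the pot's flange on the pump's -y side (above the inlet), 77 mm from the pot's axis, 8 mm tall above the flange. About 9 mm of it shows outside the lid's rim
- lid_top (a point): centre of the lid's top face. The lid is a grey disc 150 mm across, 8 mm thick, with a notch 21 mm wide and 11 mm deep in its rim and two forked ears reaching 94 mm from the centre. Its x axis points to the notch; ears and ribs lie on its +y and -y sides. As found it rests on the pin, top 202 mm above the bench; home, it is 194 mm and the pin fills the notch
- lid_notch (a point): mouth of the notch in the lid's rim, on its centre line, 77 mm from the lid's centre, at the height of the lid's top face
- rib_a (a point): top middle of one of the lid's two upright grip ribs, on the lid's +y side, 45 mm from the lid's centre. Each rib runs radially from 26 to 64 mm from the centre, is 12 mm thick and stands 20 mm above the disc
- rib_b (a point): the same on the other rib, on the lid's -y side
- lid (a joint): turn of the lid about the pot's upright axis (rad), anticlockwise seen from above, no stops; 0 or 6.28 with the notch over the pin, which passes with about 0.04 to spare either side. The seal drags: turning takes about 2 N at 50 mm from the centre, and the lid stays where it is left
- lid_down (a joint): how far the lid has gone down (m): 0 as found, 0.008 home, negative if lifted. The seal's drag holds the lid up, so it does not drop by itself: with the notch over the pin about 6 N anywhere on its top presses it down, and it stays down
- beer_bottle: brown glass bottle, 62 mm across, 234 mm tall, standing; origin under its centre
- ketchup: squeezed ketchup bottle with snap cap, 66 mm across, 194 mm tall, standing; origin under its centre
- tin_lid: flat tin lid 100 mm across, 7 mm high; origin under its centre
- jam_lid: metal jam jar lid 70 mm across, 14 mm high; origin under its centre
- screwdriver: screwdriver lying on the bench, 200 mm long; origin under its middle
- grease_tub: white tub 68 mm across, 55 mm high; origin under its centre

How it is judged:
By the outcome, as a careful person would: the job done as asked, in the order asked, and still so for the second after the job is handed in, with the robot touching nothing.
It also fails if it takes over 51 s, if anything falls off the work surface, if the arm or the gripper's body presses on something with over 40 N, if the wrist force passes 120 N, or if a joint passes its speed limit or range.

### The arm

A 6-joint arm with a two-finger parallel gripper is mounted at the origin on the work surface. World frame = base frame: x ahead of the robot, y to its left, z up, the work surface at z = 0. Lengths are in m, angles in rad, forces in N, time in s.
With the tool pointing down it reaches from about 0.35 to 0.875 m from the base axis. Payload 4.2 kg.
Tool frame: the origin (TCP) lies between the finger pads; the fingertips stand ctrl.tip_reach ahead of it and the grasp point (between the pads) lies 2 mm behind it (ctrl.tip_reach is the distance from the TCP to the fingertips, in m); z points along the fingers, y is the direction in which the jaws open and shut (so a half turn about z gives the same grasp; the last joint's range is limited). The gripper opens to 85 mm and grips with 20 to 120 N. Pads are 22 mm wide; open, the fingers measure 114 mm over their backs; the gripper's body (76 mm by 85 mm) begins 54 mm behind the grasp point. The pads swing forward as they close: fully open they stand 13 mm farther back than shut.
Start: joints at [-1.027, 0.385, 0.008, 0, -1.194, -0.259], TCP at [0.176, -0.6, 0.248] pointing down, gripper open.
Joint ranges: [-3.14, 3.14], [-1.21, 2.06], [-1.07, 1.41], [-3.16, 2.05], [-2.99, -0.16], [-3.1, 3.1]. Speed limits (rad/s): [2.79, 2.79, 3.14, 3.14, 3.14, 3.14].

### API

Orientations are given as a rotation vector (axis times angle).
In Python, from plant import ctrl, capture gives the robot as it stands.
- The arm moves only by the tool send_rows, never from a script. Its arguments are lists of equal length, an entry for each row: "hand": the closure, from 0 (fully open) to 1 (shut); "linear": the shift along the world's x, y, z in mm, a list of three; "turn": the turn, a rotation vector about the world's x, y, z in degrees, a list of three. A call has 1 to 20 rows; each row shifts and turns the commanded pose from where the row before left it; what a row does not reach is not made up. A row lasts 1/12 s, in which the tool goes at most 41.7 mm and 7.16 degrees, less where a joint would pass 70% of its speed; a pose out of reach is approached as far as the arm can. A call is refused whole if a number of a shift passes 41.7 or a number of a turn 7.16, either way. A call with a gripper value outside its range is refused whole. The fingers move at their own pace and stop on an object; "grip_force" is the grip in N (left out, the last holds). Time passes only in rows, so rows that do not move let the fingers close. It gives the time, the measured TCP pose, the force and the opening at its end, in the units of the state.
- ctrl.observe(): the state, without advancing time (a new reading comes with each control period).
- capture(name): name is "scene" or "top" or "wrist"; returns a dict with "color" (480x640x3 uint8, red, green, blue), "range_z" (480x640 float32, m along the optical axis (not along the pixel's ray), 0 where there is no reading), "fx", "fy", "cx", "cy" (pixels), "xyz" and "orientation" of the camera in the world. Camera axes: x right, y down, z forward; pixel columns grow to the right and rows downward; lengths in m; the calibration is good to about 2 mm. A picture is of the moment at which its call begins.
- ctrl.close_job(): hands the job in, once; it reports no verdict.
The state is a dict: "clock": time; "joint_positions": joint angles; "joint_velocities": joint speeds; "tau": joint torques, N m; "ee_pos": TCP position; "tool_rot": TCP orientation; "wrist_force": force on the tool from outside, world axes, zero at the start; "wrist_torque": the same for the moment, N m; "gripper_width": finger opening in m.
Only numpy, scipy, OpenCV 4.12 (cv2) and the standard library are available. Lean on these libraries where they do the work, as an engineer would, in place of code of your own. Each camera call takes 0.05 s, during which the arm holds its last target.

## Working session

There is one attempt and no reset: what is moved stays moved. The work goes in short steps, Python scripts to look and compute and a tool call to move; the robot and the scene stay as the last step left them, time stands still between calls to the robot, and variables do not carry over. Pictures are saved under pics/ and viewed, and the job is handed in when it is done.

Besides the shell and the picture viewer there is one more tool, called as name(argument=value, ...) on one line, values as JSON. send_rows: Moves the arm, as the interface text tells. Its arguments: {"type":"object","properties":{"hand":{"type":"array"},"linear":{"type":"array"},"turn":{"type":"array"},"grip_force":{"type":"number"}},"required":["hand","linear","turn"]}

```bash
mkdir -p pics; ls
cat > h.py <<'E'
import numpy as np, cv2, sys
from scipy.spatial.transform import Rotation as R
from plant import ctrl, capture
def rot(c):
    o=np.array(c["orientation"],float)
    return o if o.shape==(3,3) else (R.from_rotvec(o).as_matrix() if o.size==3 else R.from_quat(o).as_matrix())
def cloud(c):
    z=c["range_z"]; v,u=np.mgrid[0:480,0:640]
    p=np.stack([(u-c["cx"])/c["fx"]*z,(v-c["cy"])/c["fy"]*z,z],-1)
    w=p@rot(c).T+np.array(c["xyz"]); w[z==0]=np.nan
    return w
def save(c,n): cv2.imwrite("pics/"+n,c["color"][:,:,::-1])
E
python3 - <<'E'
from h import *
for n in("top","scene"):
    c=capture(n); save(c,n+"0.png"); np.savez(n+"0.npz",**c); print(n,c["xyz"],c["orientation"],c["fx"])
print(ctrl.observe(), ctrl.tip_reach)
E
```

```text
pics
top [0.40951318 0.06046269 1.50000695] [-2.15980419  2.16086954 -0.15916517] 505.4906118042752
scene [1.59199224 0.73131487 1.20846098] [-1.19084739 -2.25050927  1.04501798] 526.2373518296369
{'clock': 0.1, 'joint_positions': array([-1.02733795e+00,  3.85487648e-01,  6.72367136e-03, -4.23837579e-04,
       -1.19400297e+00, -2.58593212e-01]), 'joint_velocities': array([ 0.00051709, -0.00226979,  0.00187383, -0.00023651,  0.00088577,
        0.0007613 ]), 'tau': array([-4.21597670e-04, -3.93319702e+01,  1.88928187e+01,  4.19792712e+00,
       -2.57413922e-03,  1.03832795e-05]), 'ee_pos': array([ 0.17550831, -0.59932679,  0.24731258]), 'tool_rot': array([ 4.45652749e-01, -3.10941058e+00, -3.09101989e-03]), 'wrist_force': array([ 0.24698728, -0.31839627,  0.58423722]), 'wrist_torque': array([-0.01859782, -0.05477433,  0.00638068]), 'gripper_width': 0.085564435589911} 0.017
```

View pics/top0.png

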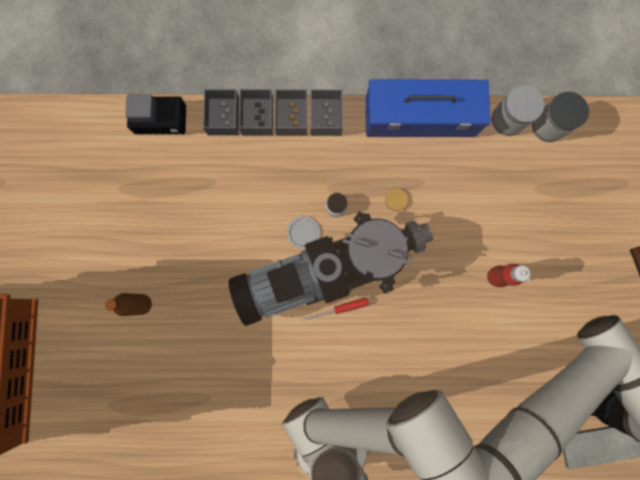

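View pics/scene0.png

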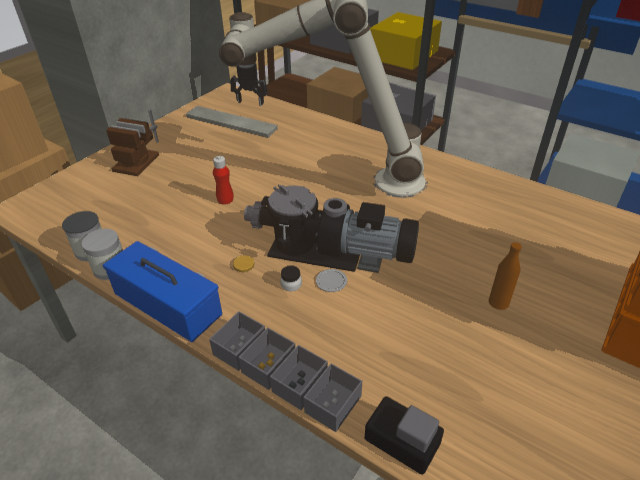

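Run:
```python
from h import *
c=dict(np.load("top0.npz")); w=cloud(c)
a=c["color"][195:305,220:460]; cv2.imwrite("pics/topz.png",cv2.resize(a,None,fx=3.33,fy=3.33,interpolation=cv2.INTER_CUBIC)[:,:,::-1])
z=w[...,2]; roi=np.zeros_like(z,bool); roi[205:300,320:440]=1
m=roi&(z>.195)&(z<.207)
import cv2
p=w[m]; print(len(p),p.mean(0),np.median(p[:,2]))
for lo,hi in((.21,.23),):
    q=w[roi&(z>lo)&(z<hi)]; print(len(q)); print(np.round(q*1000)[::3])
c2=dict(np.load("scene0.npz")); a=c2["color"][170:270,230:430]; cv2.imwrite("pics/scz.png",cv2.resize(a,None,fx=4,fy=4,interpolation=cv2.INTER_CUBIC)[:,:,::-1])
```

```text
2695 [ 0.54324693 -0.10157564  0.20232299] 0.20242250366831605
214
[[ 571.  -55.  219.]
 [ 571.  -62.  222.]
 [ 569.  -57.  220.]
 [ 568.  -64.  222.]
 [ 569.  -72.  220.]
 [ 566.  -57.  218.]
 [ 566.  -64.  222.]
 [ 566.  -72.  222.]
 [ 563.  -54.  224.]
 [ 563.  -62.  224.]
 [ 563.  -70.  221.]
 [ 563.  -77.  222.]
 [ 563.  -84.  228.]
 [ 561.  -59.  220.]
 [ 561.  -67.  220.]
 [ 560.  -74.  226.]
 [ 560.  -82.  226.]
 [ 561.  -91.  217.]
 [ 559.  -67.  219.]
 [ 558.  -75.  222.]
 [ 558.  -82.  222.]
 [ 558.  -90.  224.]
 [ 556.  -75.  221.]
 [ 556.  -82.  220.]
 [ 554.  -78.  211.]
 [ 553.  -85.  220.]
 [ 543. -143.  223.]
 [ 540. -141.  220.]
 [ 541. -149.  219.]
 [ 538. -138.  220.]
 [ 538. -145.  223.]
 [ 538. -154.  218.]
 [ 535. -138.  224.]
 [ 535. -146.  220.]
 [ 535. -153.  222.]
 [ 535. -161.  222.]
 [ 533. -139.  216.]
 [ 532. -145.  225.]
 [ 532. -152.  229.]
 [ 533. -161.  221.]
 [ 532. -168.  227.]
 [ 531. -145.  210.]
 [ 530. -150.  225.]
 [ 530. -159.  221.]
 [ 530. -165.  226.]
 [ 530. -174.  220.]
 [ 527. -156.  222.]
 [ 527. -163.  224.]
 [ 528. -172.  219.]
 [ 526. -160.  212.]
 [ 525. -166.  219.]
 [ 523. -167.  216.]
 [ 523. -201.  211.]
 [ 518.   14.  210.]
 [ 516.   32.  211.]
 [ 516.    2.  212.]
 [ 513.    7.  212.]
 [ 508.    4.  211.]
 [ 503.   12.  211.]
 [ 500.   20.  211.]
 [ 498.   15.  211.]
 [ 498.    2.  210.]
 [ 495.   25.  210.]
 [ 495.    7.  212.]
 [ 492.   10.  215.]
 [ 490.   17.  212.]
 [ 490.   -1.  212.]
 [ 488.   25.  211.]
 [ 488.    7.  211.]
 [ 482.   20.  214.]
 [ 480.   -6.  212.]
 [ 465.   10.  212.]]
```

View pics/topz.png

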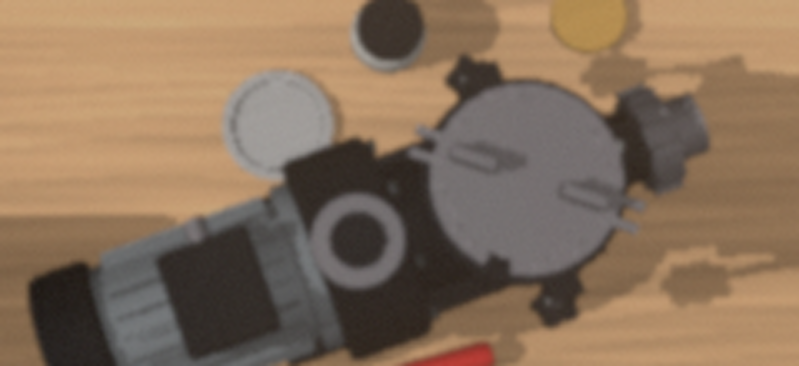

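View pics/scz.png

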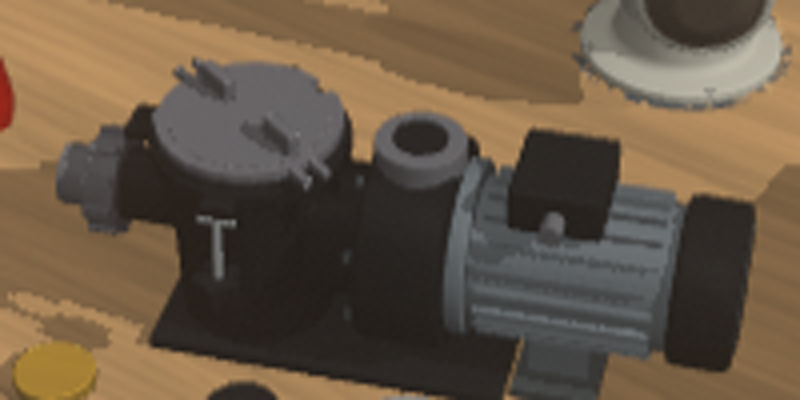

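send_rows(hand=[1,1,1,1,1,1,1,1,1,1,1,1,1,1,1,1,1,1], linear=[[10,10,30],[10,10,30],[21,28,12],[21,28,10],[21,28,10],[21,28,10],[21,28,10],[21,28,0],[21,28,0],[21,28,0],[21,28,0],[21,28,0],[21,28,0],[21,28,0],[21,28,0],[20,28,0],[20,38,0],[0,0,0]], turn=[[0,0,-2],[0,0,-2],[0,0,-2],[0,0,-2],[0,0,-2],[0,0,-2],[0,0,-2],[0,0,-2],[0,0,-2],[0,0,-2],[0,0,-2],[0,0,-2],[0,0,-2],[0,0,-2],[0,0,-2],[0,0,-2],[0,0,-3],[0,0,0]])

```text
clock: 1.6
ee_pos: [0.5105, -0.1461, 0.359]
tool_rot: [-0.503, -3.1, -0.002]
wrist_force: [0.2, -0.6, -0.3]
gripper_width: -0.0
```

Run:
```python
from h import *
c=capture("wrist"); save(c,"w1.png"); np.savez("w1.npz",**c); print(c["xyz"],R.from_matrix(rot(c)).as_matrix())
o=ctrl.observe();print(o["ee_pos"],R.from_rotvec(o["tool_rot"]).as_matrix(),o["joint_positions"],o["gripper_width"])
```

```text
[ 0.43441016 -0.12122127  0.48601634] [[ 3.15891868e-01  9.02546711e-01  2.92611964e-01]
 [ 9.48795158e-01 -3.00404588e-01 -9.76976528e-02]
 [-2.74718557e-04  3.08490709e-01 -9.51227316e-01]]
[ 0.50919788 -0.14807168  0.35923261] [[-9.48831594e-01  3.15777418e-01 -1.79695853e-03]
 [ 3.15776853e-01  9.48833295e-01  5.97404509e-04]
 [ 1.89366094e-03 -6.01637588e-07 -9.99998207e-01]] [ 2.27583557e-02  1.63026359e-01 -2.29073209e-02 -6.49117343e-04
 -1.38664558e+00 -1.91471114e+00] -0.00029537505500161856
```

View pics/w1.png

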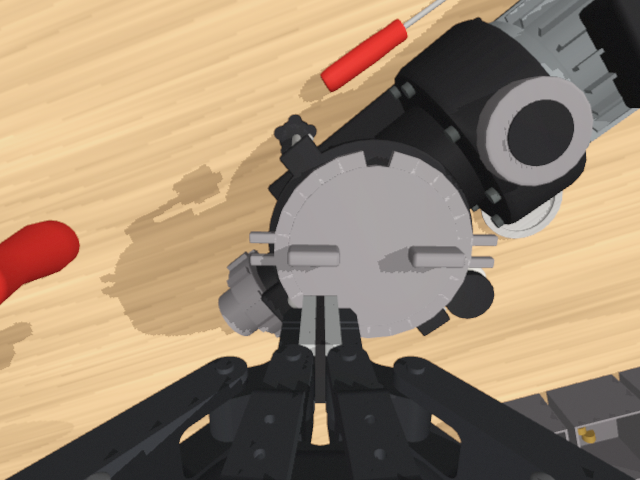

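```bash
cat >> h.py <<'E'
def onplane(c,u,v,z):
    d=rot(c)@np.array([(u-c["cx"])/c["fx"],(v-c["cy"])/c["fy"],1]); o=np.array(c["xyz"]); return o+d*(z-o[2])/d[2]
def fitc(p):
    A=np.c_[2*p[:,:2],np.ones(len(p))]; b=(p[:,:2]**2).sum(1); s=np.linalg.lstsq(A,b,rcond=None)[0]
    return s[:2],np.sqrt(s[2]+s[0]**2+s[1]**2)
E
python3 - <<'E'
from h import *
c=dict(np.load("w1.npz")); w=cloud(c); z=w[...,2]
u,v=np.meshgrid(np.arange(640),np.arange(480))
col=c["color"].astype(int)
m=(z>.199)&(z<.206)&(v<300)&(u>255)&(u<500)
print("ztop",np.nanmedian(z[m]))
# rim points: outermost per angle about approx centre
c0=np.array([.548,-.113])
for it in range(3):
    q=w[m][:,:2]-c0; a=np.degrees(np.arctan2(q[:,1],q[:,0]))%360; r=np.hypot(*q.T)
    P=[]
    for k in range(0,360,3):
        s=(a>=k)&(a<k+3)&(r<.082)
        if s.sum()>5:
            i=np.argmax(np.where(s,r,0)); 
            if .07<r[i]<.079: P.append(w[m][i])
    P=np.array(P); c0,rad=fitc(P); print(c0,rad,len(P))
q=w[m][:,:2]-c0; a=np.degrees(np.arctan2(q[:,1],q[:,0]))%360; r=np.hypot(*q.T)
for k in range(140,185,2):
    s=(a>=k)&(a<k+2)&(r<.08); print(k,round(r[s].max()*1000,1),end=' ; ')
print()
for n,s in(("b",u>380),("a",u<380)):
    k=(z>.214)&(z<.228)&s&(v>235)&(v<275)&(u>270)&(u<480); p=w[k]; print(n,k.sum(),p.mean(0),p.min(0),p.max(0), np.degrees(np.arctan2(*(p.mean(0)[:2]-c0)[::-1])), np.hypot(*(p.mean(0)[:2]-c0)))
for U,V in((378,164),(368,164),(390,164)):
    p=onplane(c,U,V,.202); print(p, np.degrees(np.arctan2(*(p[:2]-c0)[::-1])),np.hypot(*(p[:2]-c0)))
k=(z>.206)&(z<.212)&(u>470)&(v<200); p=w[k]; print("collar",fitc(p),p.mean(0))
# top camera collar
c=dict(np.load("top0.npz")); w=cloud(c); z=w[...,2]
E
python3 - <<'E'
import cv2,numpy as np
a=cv2.imread('pics/w1.png')[120:360,220:520]; cv2.imwrite('pics/w1z.png',cv2.resize(a,(750,600),interpolation=cv2.INTER_CUBIC))
E
```

```text
ztop 0.20347349716097785
[ 0.54421486 -0.11541447] 0.07500539057983781 45
[ 0.54403359 -0.11560418] 0.07518466453158532 68
[ 0.54393904 -0.11555446] 0.07520074786269201 67
140 75.1 ; 142 75.0 ; 144 75.0 ; 146 75.0 ; 148 75.2 ; 150 75.4 ; 152 75.4 ; 154 64.1 ; 156 64.2 ; 158 64.3 ; 160 64.5 ; 162 64.5 ; 164 64.1 ; 166 64.1 ; 168 75.2 ; 170 75.4 ; 172 75.2 ; 174 75.0 ; 176 75.1 ; 178 75.1 ; 180 75.3 ; 182 75.7 ; 184 75.5 ; 
b 978 [ 0.55670384 -0.07389199  0.22159237] [ 0.54705625 -0.0920376   0.21402048] [ 0.56894226 -0.05480131  0.22503641] 72.96565953823114 0.043574091414706306
a 949 [ 0.52760707 -0.15733931  0.22177799] [ 0.5180191  -0.17659171  0.21403363] [ 0.53945458 -0.13916835  0.22478301] -111.34846179424132 0.044863206013274155
[ 0.48245892 -0.09362372  0.202     ] 160.36803707663458 0.06527451252034744
[ 0.48021003 -0.10037917  0.202     ] 166.60604781067818 0.06551088405960127
[ 0.48515755 -0.0855173   0.202     ] 152.93310458580328 0.06601131746846063
collar (array([0.49547074, 0.01559259]), np.float64(0.025016533277785188)) [0.49464537 0.01535511 0.20787951]
```

View pics/w1z.png

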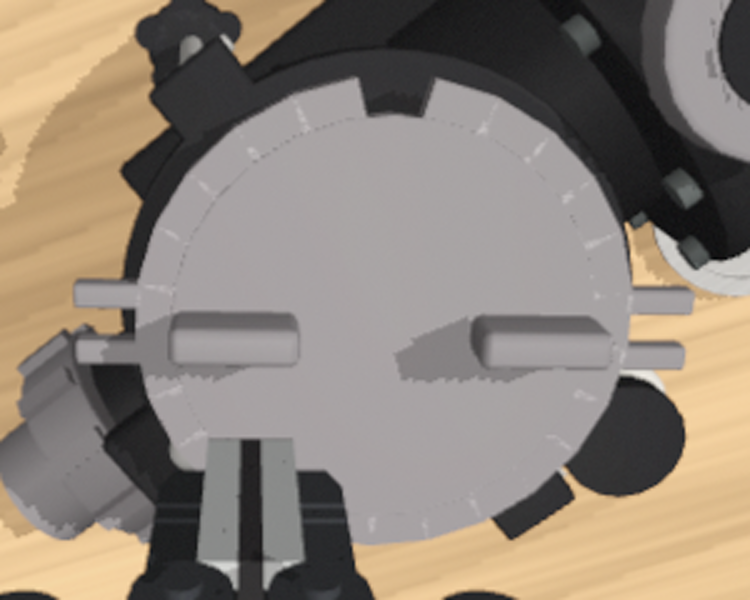

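send_rows(hand=[1,1,1,1,1,1,1,1], linear=[[-5,0,0],[-5,0,-25],[0,0,-30],[0,0,-30],[0,0,-20],[0,0,-15],[0,0,-13],[0,0,0]], turn=[[0,0,0],[0,0,0],[0,0,0],[0,0,0],[0,0,0],[0,0,0],[0,0,0],[0,0,0]])

```text
clock: 2.32
ee_pos: [0.4951, -0.152, 0.2246]
tool_rot: [-0.513, -3.093, 0.0]
wrist_force: [-1.0, -0.4, -0.1]
gripper_width: 0.0003
```

Run:
```python
from h import *
c=capture("wrist"); save(c,"w2.png"); np.savez("w2.npz",**c)
o=ctrl.observe();print(o["ee_pos"],o["wrist_force"])
C=np.array([543.9,-115.6])
prev=None
for ph in np.arange(250.8,250.8+136,4.8):
    a=np.radians(ph); er=np.array([np.cos(a),np.sin(a)]); et=np.array([-er[1],er[0]])
    p=C+46*er-18*et
    if prev is not None: print(round(ph,1),np.round(p,1),np.round(p-prev,1))
    else: print(ph,p)
    prev=p
```

```text
[ 0.49627063 -0.1521063   0.22633158] [0.4369979  0.15524877 0.21864791]
250.8 [ 511.77335959 -153.12171339]
255.6 [ 515.  -155.7] [ 3.3 -2.6]
260.4 [ 518.5 -158. ] [ 3.5 -2.3]
265.2 [ 522.1 -159.9] [ 3.6 -2. ]
270.0 [ 525.9 -161.6] [ 3.8 -1.7]
274.8 [ 529.8 -162.9] [ 3.9 -1.3]
279.6 [ 533.8 -164. ] [ 4. -1.]
284.4 [ 537.9 -164.6] [ 4.1 -0.7]
289.2 [ 542. -165.] [ 4.1 -0.3]
294.0 [ 546.2 -164.9] [4.1 0. ]
298.8 [ 550.3 -164.6] [4.1 0.4]
303.6 [ 554.4 -163.9] [4.1 0.7]
308.4 [ 558.4 -162.8] [4. 1.]
313.2 [ 562.3 -161.5] [3.9 1.4]
318.0 [ 566.  -159.8] [3.8 1.7]
322.8 [ 569.7 -157.7] [3.6 2. ]
327.6 [ 573.1 -155.4] [3.4 2.3]
332.4 [ 576.3 -152.9] [3.2 2.6]
337.2 [ 579.3 -150. ] [3.  2.8]
342.0 [ 582.1 -146.9] [2.8 3.1]
346.8 [ 584.6 -143.6] [2.5 3.3]
351.6 [ 586.8 -140.1] [2.2 3.5]
356.4 [ 588.7 -136.5] [1.9 3.7]
361.2 [ 590.3 -132.6] [1.6 3.8]
366.0 [ 591.5 -128.7] [1.3 3.9]
370.8 [ 592.5 -124.7] [0.9 4. ]
375.6 [ 593.  -120.6] [0.6 4.1]
380.4 [ 593.3 -116.4] [0.2 4.1]
385.2 [ 593.2 -112.3] [-0.1  4.1]
```

View pics/w2.png

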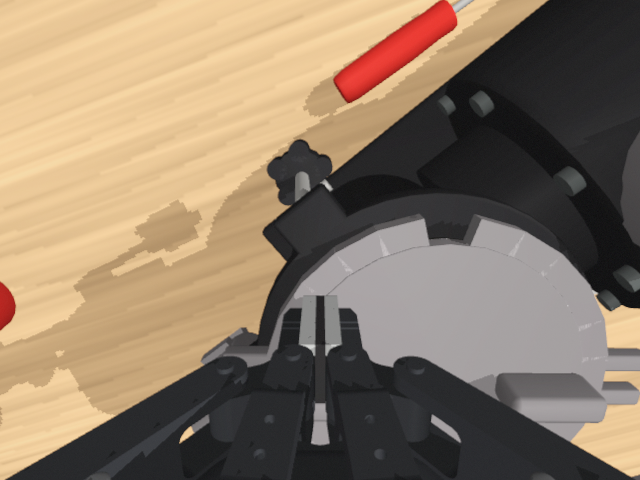

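send_rows(hand=[1,1,1,1,1,1,1,1,1,1,1,1,1], linear=[[6,0,0],[5,-1,0],[4,0,0],[3.3,-2.6,0],[3.5,-2.3,0],[3.6,-2,0],[3.8,-1.7,0],[3.9,-1.3,0],[4,-1,0],[4.1,-0.7,0],[4.1,-0.3,0],[4.1,0,0],[0,0,0]], turn=[[0,0,0],[0,0,0],[0,0,0],[0,0,4.8],[0,0,4.8],[0,0,4.8],[0,0,4.8],[0,0,4.8],[0,0,4.8],[0,0,4.8],[0,0,4.8],[0,0,4.8],[0,0,0]])

```text
clock: 3.45
ee_pos: [0.5481, -0.164, 0.2278]
tool_rot: [-0.669, 3.069, -0.0]
wrist_force: [-0.3, -0.2, 1.0]
gripper_width: 0.0002
```

Run:
```python
from h import *
c=capture("wrist"); save(c,"w3.png"); np.savez("w3.npz",**c)
o=ctrl.observe();print(o["ee_pos"],o["wrist_force"],R.from_rotvec(o["tool_rot"]).as_matrix()[:,1])
c=capture("top"); a=c["color"][195:305,220:460]; cv2.imwrite("pics/t3.png",cv2.resize(a,None,fx=3.33,fy=3.33,interpolation=cv2.INTER_CUBIC)[:,:,::-1])
```

```text
[ 0.54809441 -0.16394575  0.22777273] [-0.21933389  0.40283518 -0.07261234] [-4.13444439e-01  9.10529172e-01 -5.68051055e-04]
```

View pics/w3.png

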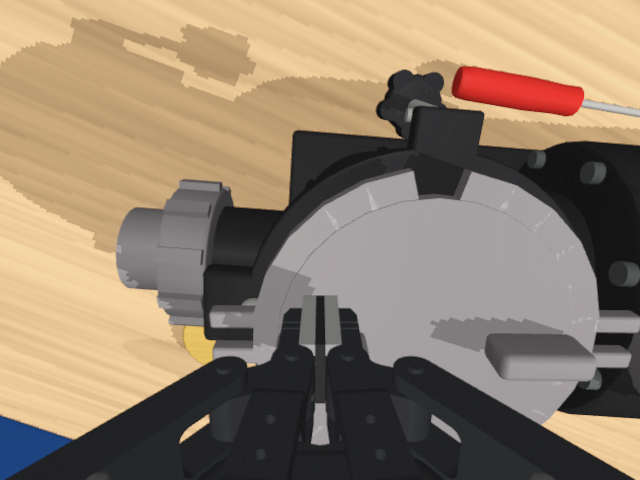

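View pics/t3.png

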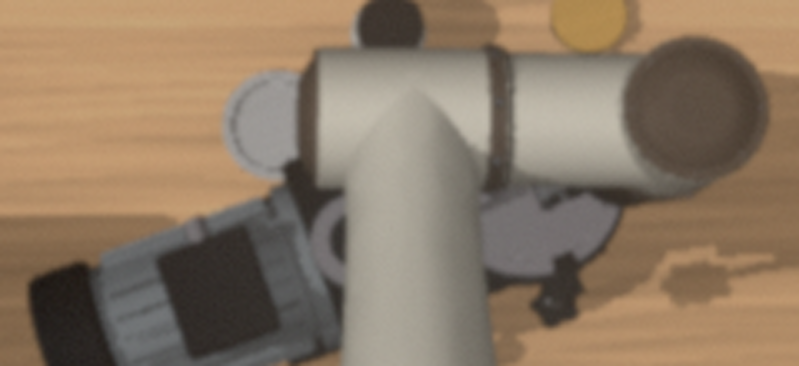

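```bash
cat >> h.py <<'E'
def notch(c,zt=.202,C=(.5439,-.1156)):
    w=cloud(c); z=w[...,2]; C=np.array(C)
    m=(np.abs(z-zt)<.004)
    q=w[m][:,:2]-C; a=np.degrees(np.arctan2(q[:,1],q[:,0]))%360; r=np.hypot(*q.T)
    out=[]
    for k in np.arange(0,360,.5):
        n=((a>=k)&(a<k+.5)&(r>.068)&(r<.0745)).sum(); n2=((a>=k)&(a<k+.5)&(r>.052)&(r<.0625)).sum()
        if n2>3 and n<=.3*n2*(6.5/10.5): out.append(k+.25)
    return np.array(out)
E
python3 - <<'E'
from h import *
for f in("w1","w2","w3"): 
    c=dict(np.load(f+".npz")); print(f,notch(c))
E
```

```text
w1 [153.75 154.25 154.75 155.25 155.75 156.25 156.75 157.25 157.75 158.25
 158.75 159.25 159.75 160.25 160.75 161.25 161.75 162.25 162.75 163.75
 164.25 164.75 165.25 165.75 166.25 166.75 167.25 167.75 168.25 280.25
 331.25 331.75 332.25 332.75 333.25 333.75 334.25 334.75 335.25 345.25]
w2 [153.75 154.25 154.75 155.25 155.75 156.25 156.75 157.25 157.75 158.25
 158.75 159.25 159.75 160.25 160.75 161.25 161.75 162.25 162.75 163.25
 163.75 164.25 164.75 165.25 165.75 166.25 166.75 167.25 167.75 168.25
 274.25 274.75 275.25 275.75 276.25 276.75 277.25 277.75 278.25 278.75
 279.25 279.75 280.25 280.75 281.25 281.75 282.25 282.75 283.25 283.75
 284.25 284.75 285.25 285.75 286.25 286.75 287.25]
w3 [ 42.25  42.75  43.25  43.75  44.25  44.75  45.25  45.75  46.25  75.25
  75.75  76.25 196.75 197.25 197.75 198.25 198.75 199.25 199.75 200.25
 200.75 201.25 201.75 202.25 202.75 203.25 203.75 204.25 204.75 205.25
 205.75 206.25 206.75 207.25 207.75 208.25 208.75 209.25 209.75 210.25
 210.75 211.25 211.75 330.25 330.75 331.25 331.75 332.25 332.75 333.25
 333.75 334.25 334.75 335.25 335.75 336.25 336.75 337.25 337.75 338.25
 339.25]
```

send_rows(hand=[1,1,1,1,1,1,1,1,1,1,1,1,1,1,1,1,1], linear=[[4.1,0.4,0],[4.1,0.7,0],[4,1,0],[3.9,1.4,0],[3.8,1.7,0],[3.6,2,0],[3.4,2.3,0],[3.2,2.6,0],[3,2.8,0],[2.8,3.1,0],[2.5,3.3,0],[2.2,3.5,0],[1.9,3.7,0],[1.6,3.8,0],[1.3,3.9,0],[0.9,4,0],[0,0,0]], turn=[[0,0,4.8],[0,0,4.8],[0,0,4.8],[0,0,4.8],[0,0,4.8],[0,0,4.8],[0,0,4.8],[0,0,4.8],[0,0,4.8],[0,0,4.8],[0,0,4.8],[0,0,4.8],[0,0,4.8],[0,0,4.8],[0,0,4.8],[0,0,4.8],[0,0,0]])

```text
clock: 4.97
ee_pos: [0.5938, -0.1235, 0.2276]
tool_rot: [-2.43, 1.991, -0.001]
wrist_force: [-0.4, -0.1, -0.7]
gripper_width: -0.0
```

Run:
```python
from h import *
c=capture("wrist"); save(c,"w4.png"); np.savez("w4.npz",**c)
o=ctrl.observe();print(o["ee_pos"],o["wrist_force"],R.from_rotvec(o["tool_rot"]).as_matrix()[:,1])
print(notch(c))
```

```text
[ 0.59393837 -0.12348395  0.22752212] [-0.33507919 -0.31776986  0.5039809 ] [-9.81078195e-01 -1.93609895e-01 -8.85671903e-04]
[ 45.75  46.25  46.75  47.25  47.75  48.25  48.75  49.25  49.75  50.25
  50.75  51.25  51.75  52.25  52.75  53.25  53.75  54.25 118.75 119.25
 119.75 120.25 120.75 121.25 121.75 122.25 151.75 152.25 152.75 274.25
 274.75 275.25 275.75 276.25 276.75 277.25 277.75 278.25 278.75 279.25
 279.75 280.25 280.75 281.25 281.75 282.25 282.75 283.25 283.75 284.25
 284.75 285.25 285.75 286.25 286.75 287.25 287.75 288.25 288.75]
```

View pics/w4.png

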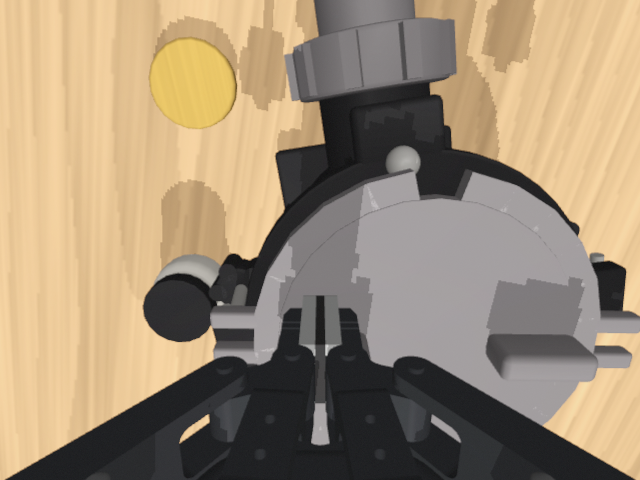

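Run:
```python
from h import *
c=dict(np.load("w4.npz")); w=cloud(c); C=np.array([.5439,-.1156])
for v in (150,156,160,164): print(np.round(w[v,385:424:3]*1000)[:, :].tolist())
for z in(.186,.19,.194):
  for v in(155,160,165):
    p=onplane(c,403.5,v,z)[:2]-C; print(z,v,np.degrees(np.arctan2(p[1],p[0]))%360,np.hypot(*p))
n=onplane(c,0,0,.2)
for u,v in((418,195),(459,196),(421,172),(468,172)):
    p=onplane(c,u,v,.202)[:2]-C; print(u,np.degrees(np.arctan2(p[1],p[0]))%360,np.hypot(*p))
a=c["color"][130:230,340:500]; cv2.imwrite("pics/w4z.png",cv2.resize(a,None,fx=5,fy=5,interpolation=cv2.INTER_CUBIC)[:,:,::-1])
```

```text
[[579.0, -191.0, 187.0], [578.0, -192.0, 189.0], [577.0, -192.0, 189.0], [576.0, -192.0, 191.0], [575.0, -192.0, 190.0], [574.0, -193.0, 192.0], [573.0, -193.0, 193.0], [572.0, -193.0, 193.0], [570.0, -193.0, 191.0], [569.0, -194.0, 191.0], [566.0, -194.0, 186.0], [565.0, -194.0, 186.0], [564.0, -194.0, 187.0]]
[[578.0, -189.0, 187.0], [578.0, -189.0, 190.0], [577.0, -190.0, 191.0], [576.0, -190.0, 193.0], [575.0, -190.0, 194.0], [574.0, -191.0, 195.0], [572.0, -191.0, 194.0], [571.0, -191.0, 195.0], [570.0, -191.0, 194.0], [569.0, -192.0, 195.0], [567.0, -192.0, 192.0], [566.0, -192.0, 191.0], [564.0, -192.0, 187.0]]
[[578.0, -187.0, 188.0], [577.0, -188.0, 191.0], [577.0, -188.0, 193.0], [575.0, -188.0, 193.0], [575.0, -189.0, 195.0], [573.0, -189.0, 194.0], [572.0, -189.0, 196.0], [572.0, -190.0, 197.0], [570.0, -190.0, 196.0], [569.0, -190.0, 194.0], [568.0, -190.0, 195.0], [566.0, -190.0, 192.0], [563.0, -190.0, 188.0]]
[[578.0, -186.0, 188.0], [577.0, -186.0, 191.0], [576.0, -187.0, 193.0], [575.0, -187.0, 194.0], [574.0, -187.0, 196.0], [573.0, -188.0, 196.0], [572.0, -188.0, 195.0], [571.0, -188.0, 195.0], [570.0, -188.0, 196.0], [568.0, -189.0, 195.0], [567.0, -189.0, 195.0], [566.0, -189.0, 193.0], [563.0, -189.0, 188.0]]
0.186 155 289.5566002672584 0.07966834760514002
0.186 160 289.67580675187423 0.0775966296675174
0.186 165 289.8025559745789 0.07550918301716832
0.19 155 290.10462473837345 0.08022148056076736
0.19 160 290.234271993964 0.07820058069693143
0.19 165 290.3718855706668 0.07616441485199076
0.194 155 290.645094966284 0.08078185176446255
0.194 160 290.78412587094937 0.07881184690742578
0.194 165 290.9314488386763 0.07682703826824532
418 288.37429918621086 0.06564944849165355
459 274.2305632081427 0.06525889407439724
421 287.17549290807 0.07453313453890778
468 273.267447837713 0.0748903793434018
```

View pics/w4z.png

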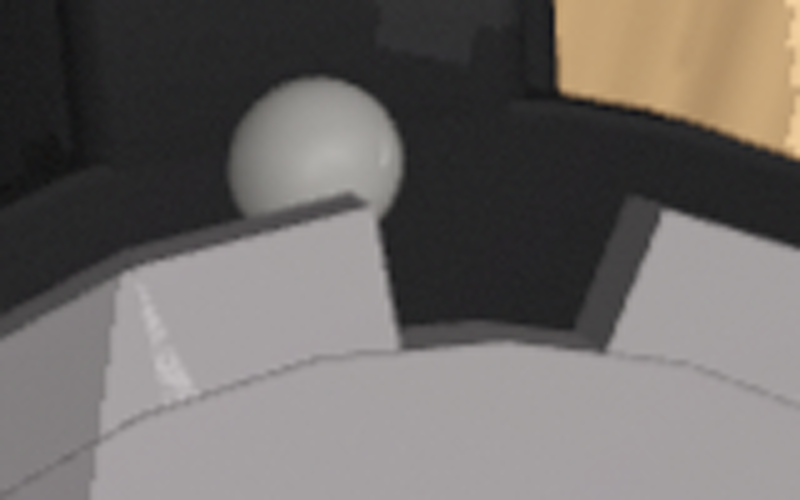

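Run:
```python
from h import *
c=dict(np.load("w4.npz")); C=np.array([.5439,-.1156])
for u,v in((415.5,171.5),(472.2,172),(420,199.5),(461,200)):
    p=onplane(c,u,v,.202)[:2]-C; print(u,np.degrees(np.arctan2(p[1],p[0]))%360,np.hypot(*p))
w=cloud(c); s=w[140:185,375:430].reshape(-1,3); s=s[(s[:,2]>.188)&(s[:,2]<.1985)]
# sphere fit dome
A=np.c_[2*s,np.ones(len(s))]; x=np.linalg.lstsq(A,(s**2).sum(1),rcond=None)[0]; print(x[:3],np.sqrt(x[3]+x[:3]@x[:3]))
p=x[:2]-C; print(np.degrees(np.arctan2(p[1],p[0]))%360,np.hypot(*p))
```

```text
415.5 288.78142907594037 0.07497002988347443
472.2 272.0463731205519 0.07513465977171677
420 287.74679248758173 0.06375567579470229
461 273.1953976392637 0.06380054152910221
[ 0.57093955 -0.18634686  0.1868049 ] 0.009367799161631898
290.91692804757497 0.07573807182126822
```

send_rows(hand=[1,1,1,1,1,1], linear=[[0.4,2,0],[0.2,2.1,0],[0.1,2,0],[0.1,2.1,0],[0,0,0],[0,0,0]], turn=[[0,0,2.4],[0,0,2.4],[0,0,2.4],[0,0,2.4],[0,0,0],[0,0,0]])

```text
clock: 5.52
ee_pos: [0.5948, -0.1156, 0.2275]
tool_rot: [-2.585, 1.785, -0.001]
wrist_force: [0.3, -1.1, -0.0]
gripper_width: 0.0001
```

Run:
```python
from h import *
c=capture("wrist"); save(c,"w5.png"); np.savez("w5.npz",**c)
o=ctrl.observe();print(o["ee_pos"],o["wrist_force"],R.from_rotvec(o["tool_rot"]).as_matrix()[:,1])
n=notch(c); print(n[(n>265)&(n<305)][[0,-1]])
a=c["color"][130:230,360:520]; cv2.imwrite("pics/w5z.png",cv2.resize(a,None,fx=5,fy=5,interpolation=cv2.INTER_CUBIC)[:,:,::-1])
```

```text
[ 0.59473501 -0.11561652  0.22749347] [-0.57987024 -1.07842765  0.6793888 ] [-9.35017130e-01 -3.54601905e-01 -6.74973598e-04]
[282.75 297.75]
```

View pics/w5z.png

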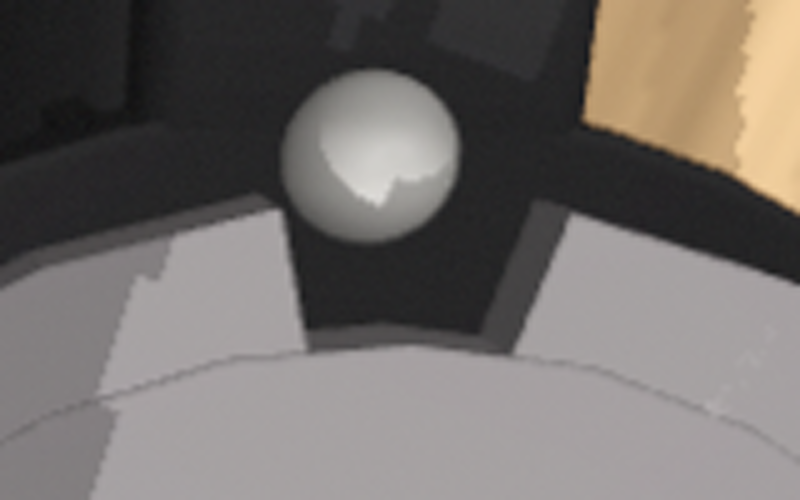

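Run:
```python
from h import *
c=dict(np.load("w5.npz")); C=np.array([.5439,-.1156])
f=lambda u,v,z:(lambda p:(round(np.degrees(np.arctan2(p[1],p[0]))%360,2),round(np.hypot(*p)*1e3,1)))(onplane(c,u,v,z)[:2]-C)
print([f(u,v,.202) for u,v in((416,171.6),(474,172.4),(421.2,200),(463,200.4))])
print([f(434.3,161.2,z) for z in(.186,.187,.188,.19)])
w=cloud(c)
u,v=np.meshgrid(np.arange(640),np.arange(480)); k=np.hypot(u-434.3,v-161.2)<14
s=w[k]; A=np.c_[2*s,np.ones(len(s))]; x=np.linalg.lstsq(A,(s**2).sum(1),rcond=None)[0]; print(x[:3],np.sqrt(x[3]+x[:3]@x[:3]))
p=x[:2]-C; print(np.degrees(np.arctan2(p[1],p[0]))%360,np.hypot(*p))
```

```text
[(np.float64(298.15), np.float64(75.3)), (np.float64(281.09), np.float64(75.4)), (np.float64(296.87), np.float64(63.9)), (np.float64(282.08), np.float64(64.1))]
[(np.float64(289.57), np.float64(76.6)), (np.float64(289.78), np.float64(76.7)), (np.float64(290.0), np.float64(76.9)), (np.float64(290.43), np.float64(77.1))]
 ** On entry to DLASCL parameter number  4 had an illegal value
 ** On entry to DLASCL parameter number  4 had an illegal valueTraceback (most recent call last):
  File "<stdin>", line 8, in <module>
    x, resids, rank, s = _umath_linalg.lstsq(a, b, rcond,
                         ~~~~~~~~~~~~~~~~~~~^^^^^^^^^^^^^
                                             signature=signature)
                                             ^^^^^^^^^^^^^^^^^^^^
    raise LinAlgError("SVD did not converge in Linear Least Squares")
numpy.linalg.LinAlgError: SVD did not converge in Linear Least Squares
```

send_rows(hand=[1,1,1,1,1,1,1], linear=[[1,-3,0],[2,-5.5,0],[-10,-4,0],[-10,-4,0],[-11,-3,0],[0,0,0],[0,0,0]], turn=[[0,0,0],[0,0,0],[0,0,0],[0,0,0],[0,0,0],[0,0,0],[0,0,0]])

```text
clock: 6.15
ee_pos: [0.5657, -0.1353, 0.2279]
tool_rot: [-2.587, 1.782, -0.001]
wrist_force: [0.8, -1.1, 0.8]
gripper_width: -0.0001
```

Run:
```python
from h import *
c=capture("wrist"); save(c,"w6.png"); np.savez("w6.npz",**c)
o=ctrl.observe();print(o["ee_pos"],o["wrist_force"])
n=notch(c); print(n[(n>265)&(n<305)][[0,-1]])
```

```text
[ 0.56629731 -0.13508017  0.22785354] [-0.07494403  0.25282718  0.83458636]
[282.75 297.75]
```

View pics/w6.png

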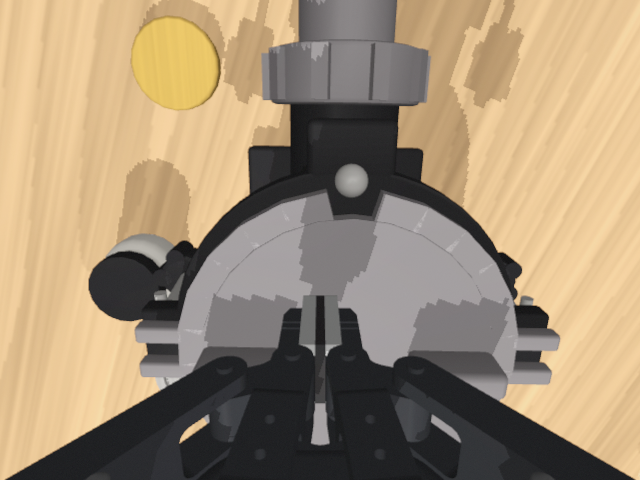

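send_rows(hand=[1,1,1,1,1,1,1,1], linear=[[0,0,-3],[0,0,-3],[0,0,-2],[0,0,-1.5],[0,0,-1.5],[0,0,-1.5],[0,0,-1],[0,0,0]], turn=[[0,0,0],[0,0,0],[0,0,0],[0,0,0],[0,0,0],[0,0,0],[0,0,0],[0,0,0]])

```text
clock: 6.87
ee_pos: [0.5666, -0.1347, 0.2146]
tool_rot: [2.588, -1.78, 0.0]
wrist_force: [-1.6, 1.3, 6.0]
gripper_width: -0.0002
```

send_rows(hand=[1,1,1,1,1], linear=[[0,0,-1],[0,0,-1],[0,0,-1],[0,0,-1],[0,0,0]], turn=[[0,0,0],[0,0,0],[0,0,0],[0,0,0],[0,0,0]])

```text
clock: 7.28
ee_pos: [0.5666, -0.1347, 0.2111]
tool_rot: [2.588, -1.78, 0.001]
wrist_force: [-2.3, 1.7, 7.1]
gripper_width: 0.0
```

send_rows(hand=[1,1,1,1], linear=[[0,0,-1],[0,0,-1],[0,0,0],[0,0,0]], turn=[[0,0,0],[0,0,0],[0,0,0],[0,0,0]])

```text
clock: 7.62
ee_pos: [0.5667, -0.1347, 0.211]
tool_rot: [-2.589, 1.78, -0.003]
wrist_force: [-5.4, 4.1, 13.9]
gripper_width: -0.0001
```

send_rows(hand=[1,1,1,1,1,1,1,1,1,1,1], linear=[[0,0,-1],[0,0,-1],[0,0,0],[0,0,5],[0,0,10],[0,0,25],[0,0,35],[0,0,35],[0,0,30],[0,0,15],[0,0,0]], turn=[[0,0,0],[0,0,0],[0,0,0],[0,0,0],[0,0,0],[0,0,0],[0,0,0],[0,0,0],[0,0,0],[0,0,0],[0,0,0]])

```text
clock: 8.53
ee_pos: [0.5682, -0.1354, 0.3656]
tool_rot: [-2.585, 1.779, -0.012]
wrist_force: [0.7, -0.4, 1.2]
gripper_width: 0.0003
```

Run:
```python
from h import *
c=capture("wrist"); save(c,"w7.png"); np.savez("w7.npz",**c)
o=ctrl.observe();print(o["ee_pos"],o["wrist_force"])
n=notch(c,.194); print(n)
w=cloud(c); p=w[np.isfinite(w[...,0])]; d=p[:,:2]-[.5439,-.1156]; r=np.hypot(*d.T); a=np.degrees(np.arctan2(d[:,1],d[:,0]))%360
for k in range(0,360,45):
    s=(r>.052)&(r<.07)&(a>=k)&(a<k+45)&(p[:,2]<.2)&(p[:,2]>.17); 
    if s.sum()>20: print(k,s.sum(),np.median(p[s,2]))
```

```text
[ 0.56730272 -0.13497794  0.36270018] [-0.64500962  0.61008917  0.1274814 ]
[ 52.75  71.75  72.25  72.75  73.25  73.75  74.25  74.75  75.25  75.75
  76.25  76.75 282.75 283.25 283.75 284.25 284.75 285.25 285.75 286.25
 286.75 294.75 295.25 295.75 296.25 296.75 297.25 297.75]
0 886 0.19538593760130138
45 755 0.1953868080348805
90 243 0.19550430874327318
135 1111 0.19551365210077876
180 890 0.19553661397729644
225 1448 0.19559324929989988
270 1558 0.1954251091913429
315 1441 0.1954420846312549
```

View pics/w7.png

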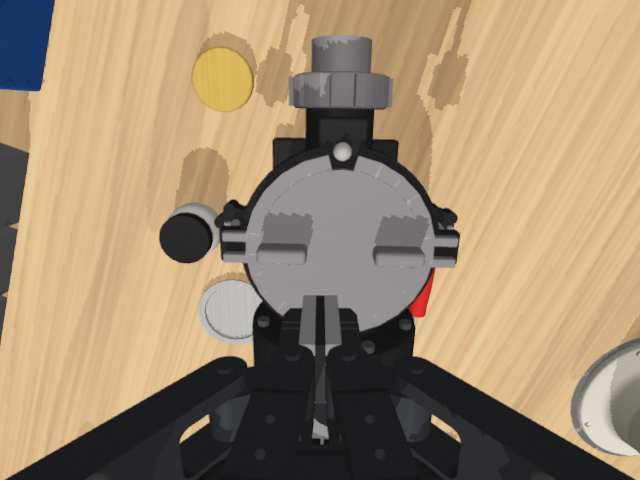

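```bash
python3 -c "
from plant import ctrl
ctrl.close_job()"
```

```text
the job is handed in; nothing more can be done
```

The lid is home on the pot with the pin in its notch, and I've handed the job in. The shut fingertips pushed `rib_a` anticlockwise about 129° until the notch was over the pin. I then pressed the lid down, lifted the gripper about 150 mm clear, and took a last picture.

- **Lid height:** the depth reading of the lid's top fell from 203.5 to 195.5 mm, evenly all round. That is the full 8 mm. Both readings sit about 1.5 mm above the stated heights, which I take as camera error.
- **Alignment:** just before pressing, the notch was at about 289.6° and the pin at 290.0 to 290.4°. That is inside the roughly 2.3° allowed either side. The last picture shows the pin in the notch.
- **Pressing:** the lid slid down at about 6 to 7 N. At the expected home height it stopped and the force rose to 14 N. I then commanded another 2 mm to seat it, and did not read the force during that last step.
- **Other things:** no unexpected contact forces showed, and everything in view in the last picture looked undisturbed. I didn't take a final overview, so the items outside that view, such as the beer bottle and ketchup, were not rechecked. The gripper passed well above the ketchup and stayed far from the beer bottle.
- **Time:** the clock read about 8.6 s at hand-in. No check failed.

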